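# Unlock a wire bobbin and slide it off its spindle

### The arm

A 6-joint arm with a two-finger parallel gripper is mounted at the origin on the work surface. World frame = base frame: x ahead of the robot, y to its left, z up, the work surface at z = 0. Lengths are in m, angles in rad, forces in N, time in s.
With the tool pointing down it reaches from about 0.3 to 1 m from the base axis. Payload 5.1 kg.
Tool frame: the origin (TCP) lies at the very end of the fingers, on their centre line; the grasp point (between the pads) lies 19 mm behind it; z points along the fingers, y is the line along which they close (so a half turn about z gives the same grasp; the last joint's range is limited). The gripper opens to 95 mm and grips with 3 to 60 N. Pads are 20 mm wide; open, the fingers measure 119 mm over their backs; the gripper's body (75 mm by 180 mm) begins 59 mm behind the grasp point.
Start: joints at [1.102, 0.124, 1.65, -0, 1.367, -0.083], TCP at [0.245, 0.602, 0.215] pointing down, gripper open.
Joint ranges: [-2.61, 2.61], [-1.02, 2.33], [0.03, 2.71], [-1.35, 4.49], [0.32, 2.68], [-2.91, 2.91]. Speed limits (rad/s): [2.57, 2.57, 3.14, 3.14, 3.14, 3.14].

### API

Orientations are given as a unit quaternion [w, x, y, z].
In Python, from cell import manip gives the robot as it stands. The module is installed in compiled form; this text tells all that it offers.
- The arm moves only by the tool carry_out, never from a script. Its arguments are lists of equal length, an entry for each row: "linear": the shift along the tool's x, y, z in m, a list of three; "dr": the turn, a rotation vector about the tool's x, y, z in degrees, a list of three; "gripper": the opening, from 0 (shut) to 1 (fully open). In form: {"linear": [[x, y, z], ...], "dr": [[rx, ry, rz], ...], "gripper": [gripper, ...]}. A call has 1 to 10 rows; each row shifts and turns the commanded pose from where the row before left it, along the tool's axes as they then stand; what a row does not reach is not made up. A row lasts 1/12 s, in which the tool goes at most 41.7 mm and 7.16 degrees, less where a joint would pass 70% of its speed; a pose out of reach is approached as far as the arm can. A call with a gripper value outside its range is refused whole. The fingers move at their own pace and stop on an object; "force" is the grip in N (left out, the last holds). Time passes only in rows, so rows that do not move let the fingers close. It gives the time, the measured TCP pose, the force, the opening and the grip force at its end, in the units of the state.
- manip.get_state(): the state, without advancing time (a new reading comes with each control period).
- manip.snapshot(name): name is "side" or "top"; returns (picture, depth): 400x640x3 uint8, red, green, blue; 400x640 float32, m along the optical axis (not along the pixel's ray), 0 where there is no reading.
- manip.get_calibration(name): a dict with "fx", "fy", "cx", "cy" (pixels), "eye" and "attitude" of the camera in the world. Camera axes: x right, y down, z forward; pixel columns grow to the right and rows downward; lengths in m; the calibration is good to about 2 mm. A picture is of the moment at which its call begins. get_calibration takes no time and is no camera call.
- manip.hand_in(): hands the job in; it is judged then, once.
Trained networks look in the newest picture that a camera, given by its name, has taken for a name from the list of things; names that differ only in an ending like _2 or _b are one class to them, and where a whole thing is asked for, a point or a joint stands for the part that bears it (a point fixed in the world has none). Each returns a list of dicts, best first, with "score" (0 to 1); they miss things now and then, are a little off and sometimes report something else, mostly with a low value. They report only what shows in the picture. A call takes as long as a camera call. They do not tell look-alikes from the thing itself.
- manip.silhouettes(camera, label): "pixels" (400x640 bool, what is visible of it) and "extent" ([left, top, width, height] in pixels, round what is visible of it).
- manip.place_of(camera, label): "uv" ([column, row] in pixels: a listed point, or the origin of a listed thing).
The state is a dict: "t": time; "joints": joint angles; "dq": joint speeds; "joint_torque": joint torques, N m; "ee_pos": TCP position; "ee_rot": TCP orientation; "contact_force": force on the tool from outside, world axes, zero at the start; "wrist_torque": the same for the moment, N m; "grip_width": opening from 0.0 (shut) to 1.0 (fully open); "grip_force": force on a finger pad.
Only numpy, scipy, OpenCV 4.12 (cv2) and the standard library are available. Lean on these libraries where they do the work, as an engineer would, in place of code of your own. Each camera call takes 0.05 s, during which the arm holds its last target. There are 200 camera calls.

### The job

The copper-wound bobbin is locked on its upright spindle by a red cross-pin: turn it, for example by pushing its yellow finger peg round, until its keyways meet the pin and you feel it spring up a little and stop turning. Then slide it straight up off the spindle and stand it upright, peg on top, flat on the floor of the shallow white tray, without dropping it. Leave the bottle, the lens tube and the spare reel standing where they are.

Things in the scene. Friction and masses are not known exactly. Their poses are not given: they have to be found in the camera images.
- bobbin: Bobbin: two blue flanges 60 mm diameter (bottom 6, top 9 mm thick, its rim is good to grip), copper winding 51 mm diameter, 45 mm tall without peg, 0.15-0.25 kg. Origin: centre of underside, z up its axis. Bore 15 mm wide (1.5 mm play round the spindle) with two keyways 9 mm wide, to 13.5 mm from the axis, full height, along its own +x and -x. At first pressed up against the pin.
- peg_tip (a point): Top centre of the yellow finger peg on the bobbin's top flange: 8 mm diameter, 26 mm tall, 23 mm from the bobbin's axis on its own +x side.
- stand: Fixed round grey stand, 90 mm diameter, foot 25 mm high. Origin: centre of its underside, on the work surface; its yaw means nothing. On the foot a brass spring plate, 44 mm diameter, that pushes the bobbin up. The bobbin needs a turn of 30 to 150 degrees, either way; when keyways and pin agree within about 10 degrees the plate lifts it 6 mm and the pin in the keyways stops it turning.
- spindle_tip (a point): Tip of the 12 mm steel spindle, 87 mm above the stand's underside. A red cross-pin 5 mm thick, 23 mm long, runs level through the spindle, its centre 7.5 mm below this point, just above the locked bobbin. Which way the pin points varies and is not told by any pose. Unlocked, the bobbin lifts straight up, kept at that angle until its underside is above this tip.
- tray: Fixed shallow white open tray, 160 mm (own x) by 150 mm (own y), 18 mm high, walls 4 mm, floor 4 mm thick. Origin: centre of its underside, on the work surface. Empty.
- bottle: Bystander: small glass bottle with a yellow cap, 52 mm diameter, 100 mm tall, standing loose. Origin: centre of its underside.
- lens_tube: Bystander: black lens tube, 38 mm diameter, 85 mm tall, standing loose. Origin: centre of its underside.
- spare_reel: Bystander: small black reel of green wire, 52 mm diameter, 30 mm tall, loose. Origin: centre of its underside.
Not all that is in view belongs to the job. There is more than one size of the bobbin; the one meant has the size given above. Several things have the shape of the tray; the one meant has the colours described above.

How it is judged:
By the outcome, as a careful person would: the job done as asked, in the order asked, and still so for the second after the job is handed in, with the robot touching nothing.
It also fails if it takes over 72 s, if anything falls off the work surface, if the arm or the gripper's body presses on something with over 40 N, if the wrist force passes 120 N, or if a joint passes its speed limit or range.

## Working session

There is one attempt and no reset: what is moved stays moved. The work goes in short steps, Python scripts to look and compute and a tool call to move; the robot and the scene stay as the last step left them, time stands still between calls to the robot, and variables do not carry over. Pictures are saved under pics/ and viewed, at most 10 in all, crops included, and the job is handed in when it is done.

Besides the shell and the picture viewer there is one more tool, called after "Call:" in YAML: its name, and indented under it one key for each argument. carry_out: Moves the arm, as the interface text tells. Its arguments: {"type":"object","properties":{"linear":{"type":"array"},"dr":{"type":"array"},"gripper":{"type":"array"},"force":{"type":"number"}},"required":["linear","dr","gripper"]}

```bash
mkdir -p pics
cat > h.py <<'E'
import numpy as np,cv2
from cell import manip
from scipy.spatial.transform import Rotation as R
def cal(n):
    c=manip.get_calibration(n); a=np.array(c['attitude'],float)
    M=a if a.shape==(3,3) else R.from_quat(a,scalar_first=True).as_matrix()
    return c,M,np.array(c['eye'])
def ray(n,u,v):
    c,M,e=cal(n); return e,M@np.array([(u-c['cx'])/c['fx'],(v-c['cy'])/c['fy'],1.])
def at_z(n,u,v,z):
    e,d=ray(n,u,v); return e+d*(z-e[2])/d[2]
def pts(n,dep):
    c,M,e=cal(n); v,u=np.mgrid[:400,:640]
    P=np.stack([(u-c['cx'])/c['fx']*dep,(v-c['cy'])/c['fy']*dep,dep],-1)
    return P@M.T+e
def tri(n1,p1,n2,p2):
    e1,d1=ray(n1,*p1);e2,d2=ray(n2,*p2)
    s=np.linalg.lstsq(np.stack([d1,-d2],1),e2-e1,rcond=None)[0]
    a=e1+d1*s[0];b=e2+d2*s[1]; return (a+b)/2,np.linalg.norm(a-b)
E
python3 - <<'E'
from h import *
print(manip.get_state())
for n in('side','top'):
    print(n,manip.get_calibration(n))
    p,d=manip.snapshot(n); cv2.imwrite(f'pics/{n}0.png',p[...,::-1]); np.save(n+'0.npy',d)
    P=pts(n,d)
    for l in('bobbin','stand','tray','bottle','lens_tube','spare_reel','peg_tip','spindle_tip'):
        for q in manip.place_of(n,l)[:3]:
            u,v=q['uv']; w=P[int(v),int(u)] if 0<=v<400 and 0<=u<640 else None
            print(n,l,round(q['score'],2),np.round(q['uv'],1),np.round(w,3))
E
```

```text
{'t': 0.0, 'joints': array([ 1.10238426e+00,  1.24524645e-01,  1.65162481e+00, -1.16031426e-05,
        1.36748647e+00, -8.26021495e-02]), 'dq': array([ 0.00103432,  0.00137633,  0.00152266,  0.0020278 , -0.00238339,
       -0.00079258]), 'joint_torque': array([-1.11863603e-03, -4.17592371e+01, -3.59931922e+01,  7.73239858e-02,
        4.90680733e-02, -1.85635663e-04]), 'ee_pos': array([0.24435187, 0.60165356, 0.21340348]), 'ee_rot': array([-2.72453488e-04,  1.91709521e-01,  9.81451178e-01, -9.84650775e-04]), 'contact_force': array([1.1699399 , 0.65502062, 0.15375715]), 'wrist_torque': array([0.04183685, 0.01453569, 0.01077957]), 'grip_force': 0.0, 'grip_width': 1.0034805780562224}
side {'fx': 478.5546632178366, 'fy': 478.5546632178366, 'cx': 312.5080389197946, 'cy': 212.63849368714187, 'eye': array([ 0.26980949, -0.87932147,  0.77785402]), 'attitude': array([-0.43020861,  0.88913548, -0.13571434,  0.07707316])}
side bobbin 0.84 [250.9 171.5] [0.459 0.215 0.055]
side bobbin 0.67 [252.2 184.8] [0.459 0.198 0.023]
side bobbin 0.49 [244.5 161.7] [0.448 0.233 0.078]
side stand 0.93 [251.
[... 617 characters left out ...]
3, 'eye': array([ 0.43854785, -0.06752407,  1.07463083]), 'attitude': array([ 0.05437953, -0.69867912,  0.71236445, -0.03777881])}
top bobbin 0.96 [211.1 253.6] [0.458 0.221 0.079]
top stand 0.57 [211.  250.2] [0.466 0.222 0.075]
top tray 0.77 [392.3 216.7] [ 0.546 -0.222  0.003]
top tray 0.68 [483.2 227.8] [ 0.513 -0.452  0.001]
top bottle 0.75 [307.  167.7] [ 0.663 -0.01   0.074]
top bottle 0.17 [211.9 251.2] [0.463 0.222 0.075]
top lens_tube 0.68 [296.8 208.1] [0.561 0.017 0.085]
top spare_reel 0.7 [302.8 253.9] [0.455 0.008 0.031]
top peg_tip 0.87 [162.8 255.6] [ 0.457  0.371 -0.   ]
top peg_tip 0.64 [205.8 240.2] [0.49  0.236 0.077]
top spindle_tip 0.81 [197.4 249.5] [0.469 0.255 0.078]
```

Run:
```python
import cv2,numpy as np
t=cv2.imread('pics/top0.png');s=cv2.imread('pics/side0.png')
a=cv2.resize(t[180:330,120:320],(800,600),interpolation=cv2.INTER_CUBIC);cv2.imwrite('pics/topc.png',a)
b=cv2.resize(s[115:235,180:340],(800,600),interpolation=cv2.INTER_CUBIC);cv2.imwrite('pics/sidec.png',b)
```

```text
(no output)
```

View pics/top0.png

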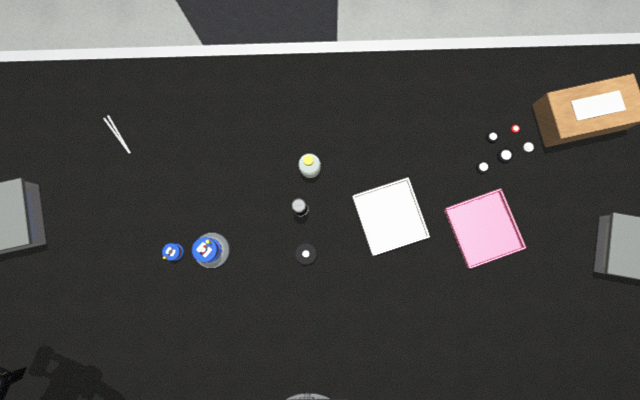

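View pics/topc.png

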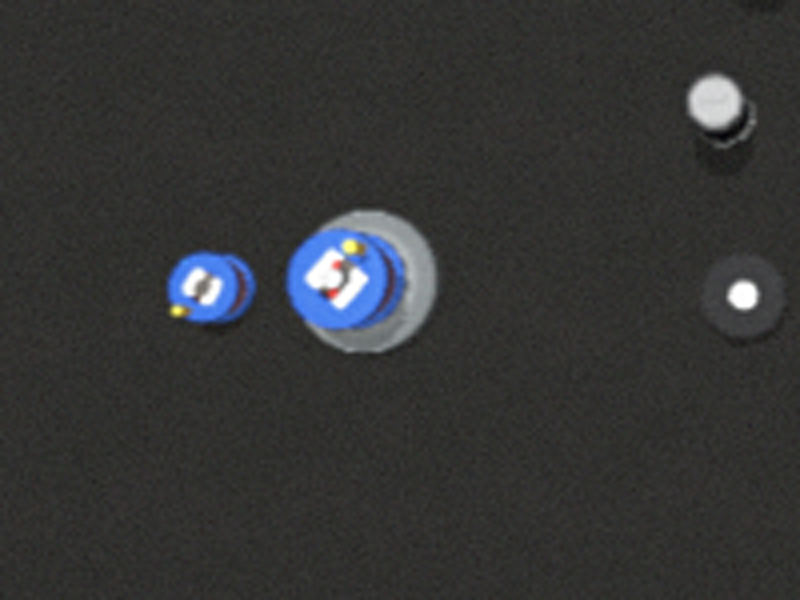

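View pics/sidec.png

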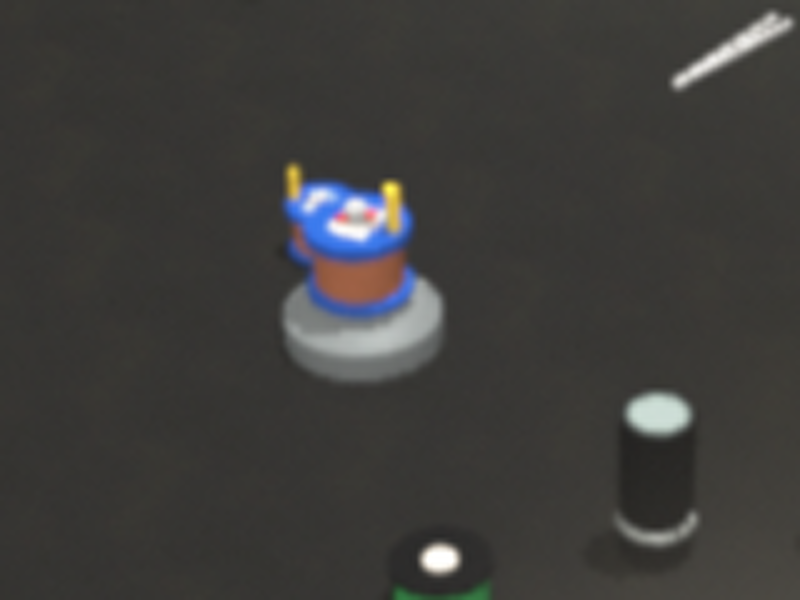

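View pics/side0.png

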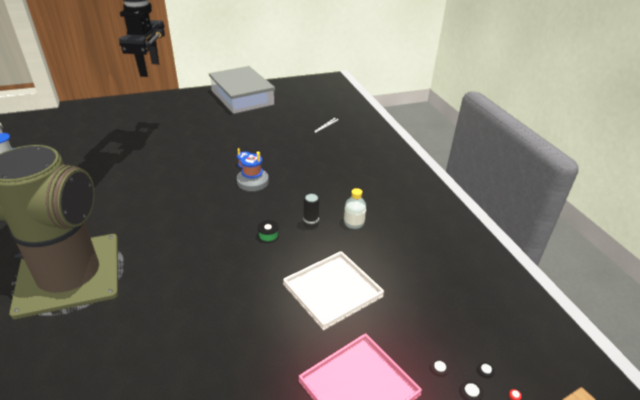

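Top view: the target bobbin is on the grey stand, flange at about (204,250), peg at (207,241). The red pin ends are at about (204,246) and (202,253). A small look-alike bobbin is at (171,252). The white tray is at (391,217) and the pink look-alike tray at (484,228). The reel (306,254), lens tube (299,207) and bottle (310,165) stand between the stand and the trays. The side view agrees.

```bash
cat > m.py <<'E'
from h import *
from scipy.optimize import least_squares
def circ(xy,r):
    f=lambda c:np.hypot(*(xy-c).T)-r
    return least_squares(f,xy.mean(0),loss='soft_l1',f_scale=.002).x
def measure(tag,B=(0.46,0.215)):
    for n in('top','side'):
        p,d=manip.snapshot(n); cv2.imwrite(f'pics/{n}{tag}.png',p[...,::-1]); P=pts(n,d); X=P.reshape(-1,3); h=cv2.cvtColor(p,cv2.COLOR_RGB2HSV)
        near=np.hypot(P[...,0]-B[0],P[...,1]-B[1])<.06
        blue=(h[...,0]>95)&(h[...,0]<130)&(h[...,1]>120)
        zt=P[...,2][near&(blue|(h[...,1]<60))&(P[...,2]>.06)]
        print(n,'ztop med',np.median(zt).round(4))
        z=np.median(zt)
        top=near&(abs(P[...,2]-z)<.006)
        # flange outline -> circle at plane z
        cs=cv2.findContours(top.astype(np.uint8),cv2.RETR_EXTERNAL,cv2.CHAIN_APPROX_NONE)[0]
        c=max(cs,key=cv2.contourArea)[:,0]
        xy=np.array([at_z(n,u,v,z)[:2] for u,v in c]); cc=circ(xy,.030); print(' bobbin c',cc.round(4),'r',np.hypot(*(xy-cc).T).mean().round(4))
        red=near&((h[...,0]<6)|(h[...,0]>172))&(h[...,1]>130)&(p[...,0]>120)
        v,u=np.nonzero(red); q=np.array([at_z(n,a,b,.0815)[:2] for a,b in zip(u,v)])
        if len(q)>2:
            w,V=np.linalg.eigh(np.cov(q.T)); print(' pin c',q.mean(0).round(4),'ang',(np.degrees(np.arctan2(V[1,1],V[0,1]))%180).round(1),len(q),np.sqrt(w).round(4))
        yel=near&(h[...,0]>18)&(h[...,0]<35)&(h[...,1]>110)&(p[...,0]>110)
        v,u=np.nonzero(yel); print(' yellow px',len(u),u.mean().round(1),v.mean().round(1),'extents',u.min(),u.max(),v.min(),v.max())
        st=near&(abs(P[...,2]-.025)<.005)&(h[...,1]<60); print(' foot z',np.median(P[...,2][st]).round(4))
        cs=cv2.findContours(st.astype(np.uint8),cv2.RETR_EXTERNAL,cv2.CHAIN_APPROX_NONE)[0]
        c=max(cs,key=cv2.contourArea)[:,0]; xy=np.array([at_z(n,a,b,.025)[:2] for a,b in c])
        xy=xy[np.hypot(*(xy-cc).T)>.036] ;cc2=circ(xy,.045);print(' stand c',cc2.round(4),len(xy))
E
python3 - <<'E'
from m import *
measure('1')
T=[];
for n,tr in(('top',(391,217)),('side',(331,288))):
    p=cv2.imread(f'pics/{n}1.png'); g=p.min(2)>110
    l=cv2.connectedComponents(g.astype(np.uint8))[1]; m=(l==l[tr[1],tr[0]])
    c=cv2.findContours(m.astype(np.uint8),cv2.RETR_EXTERNAL,cv2.CHAIN_APPROX_NONE)[0][0][:,0]
    xy=np.array([at_z(n,u,v,.018)[:2] for u,v in c],np.float32)
    print(n,'tray',cv2.minAreaRect(xy))
for l,g in(('peg_tip',0),('spindle_tip',0)):
    for n in('top','side'):
        print(l,n,[(np.round(q['uv'],1),round(q['score'],2),at_z(n,*q['uv'],.103 if l=='peg_tip' else .087).round(4)) for q in manip.place_of(n,l)])
print(R.from_quat(manip.get_state()['ee_rot'],scalar_first=True).as_matrix().round(3))
E
```

```text
top ztop med 0.0763
 bobbin c [0.4676 0.2369] r 0.0289
 pin c [0.4634 0.2392] ang 169.1 4 [0.001  0.0081]
 yellow px 7 208.3 241.6 extents 207 210 241 242
 foot z 0.0224
 stand c [0.469  0.2426] 104
side ztop med 0.0781
 bobbin c [0.4661 0.2343] r 0.0294
 yellow px 16 258.2 154.9 extents 257 259 152 160
 foot z 0.024
 stand c [0.4671 0.2373] 57
top tray ((0.5451873540878296, -0.215524360537529), (0.16236577928066254, 0.15294548869132996), 16.98737335205078)
side tray ((0.5448303818702698, -0.2212064564228058), (0.17208947241306305, 0.16600263118743896), 17.113588333129883)
peg_tip top [(array([206.2, 242.5]), 0.86, array([0.4824, 0.2255, 0.103 ])), (array([389.2, 213.9]), 0.74, array([ 0.5406, -0.2014,  0.103 ])), (array([162.6, 257.7]), 0.62, array([0.4491, 0.3268, 0.103 ]))]
peg_tip side [(array([258. , 150.4]), 0.72, array([0.489 , 0.2361, 0.103 ])), (array([240.7, 152.3]), 0.55, array([0.442 , 0.2392, 0.103 ]))]
spindle_tip top [(array([202.9, 249.3]), 0.66, array([0.4673, 0.2379, 0.087 ]))]
spindle_tip side [(array([250.2, 156.3]), 0.66, array([0.4668, 0.2379, 0.087 ]))]
[[-0.927  0.376 -0.   ]
 [ 0.376  0.927 -0.   ]
 [ 0.    -0.    -1.   ]]
```

Run:
```python
from h import *
C=np.array([.467,.237])
for pt,ps in(((207.5,241.5),(258.2,151.8)),((208.3,241.6),(258.2,151.8)),((206.2,242.5),(258,150.4))):
    x,e=tri('top',pt,'side',ps); print('peg',x.round(4),e.round(4),'ang',np.degrees(np.arctan2(*(x[:2]-C)[::-1])).round(1))
for n in('top','side'):
    p=cv2.imread(f'pics/{n}1.png').astype(float); 
    c,M,e=cal(n); uv=M.T@(np.array([*C,.082])-e); u0=c['cx']+c['fx']*uv[0]/uv[2]; v0=c['cy']+c['fy']*uv[1]/uv[2]
    v,u=np.mgrid[:400,:640]; near=np.hypot(u-u0,v-v0)<9
    r=np.clip(p[...,2]-np.maximum(p[...,0],p[...,1])-25,0,None)
    yel=(p[...,1]-p[...,0]>40); r=np.where(near&~yel,r,0)
    vv,uu=np.nonzero(r); q=np.array([at_z(n,a,b,.082)[:2] for a,b in zip(uu,vv)]); w=r[vv,uu]
    k=np.hypot(*(q-C).T)<.016; q=q[k];w=w[k]
    m=np.average(q,0,w); V=np.linalg.eigh(np.cov(q.T,aweights=w)); print(n,'pin',m.round(4),np.degrees(np.arctan2(V[1][1,1],V[1][0,1])).round(1),np.sqrt(V[0]).round(4),len(q))
    for a,b in zip(q,w): print('  ',(1e3*(a-C)).round(1),b)
    W=(p.min(2)>120)&near; l=cv2.findContours(W.astype(np.uint8),cv2.RETR_EXTERNAL,cv2.CHAIN_APPROX_NONE)[0]
    xy=np.array([at_z(n,a,b,.077)[:2] for a,b in np.concatenate(l)[:,0]],np.float32); print(' label',cv2.minAreaRect(xy))
```

```text
peg [0.4854 0.2208 0.108 ] 0.0018 ang -41.5
peg [0.485  0.2185 0.1094] 0.0017 ang -45.8
peg [0.4841 0.2224 0.1116] 0.0042 ang -40.4
top pin [0.4662 0.2386] 173.4 [0.0016 0.0088] 15
   [10.6  2.4] 28.0
   [10.6 -0. ] 77.0
   [10.5 -2.4] 11.0
   [8.2 2.3] 81.0
   [ 8.2 -0.1] 111.0
   [ 8.1 -2.5] 16.0
   [ 5.8 -0.1] 9.0
   [-5.9  4.4] 41.0
   [-5.9  2. ] 84.0
   [-6.  -0.4] 37.0
   [-8.3  4.4] 108.0
   [-8.3  2. ] 131.0
   [-8.3 -0.4] 39.0
   [-10.6   4.3] 5.0
   [-10.6   1.9] 33.0
 label ((0.4693835973739624, 0.23719368875026703), (0.030971521511673927, 0.0332794226706028), 44.732662200927734)
side pin [0.4687 0.237 ] 179.3 [0.0028 0.008 ] 11
   [7.8 3.3] 41.0
   [10.5  2.5] 39.0
   [-9.   2.7] 8.0
   [-6.4  2. ] 70.0
   [-3.8  1.2] 36.0
   [ 6.7 -1.8] 53.0
   [ 9.3 -2.6] 53.0
   [-10.1  -2.4] 8.0
   [-7.5 -3.1] 30.0
   [-4.9 -3.9] 13.0
   [ 8.2 -7.6] 4.0
 label ((0.46940091252326965, 0.251973420381546), (0.040419239550828934, 0.06282123178243637), 15.215068817138672)
```

Pin direction is about -6° and the peg about -42°, so the bobbin needs roughly +36°. I'll grip the rim, turn it, then release and check. Moving over it first.

Call:
carry_out:
  linear:
    - [-0.025,-0.018,0]
    - [-0.025,-0.018,0]
    - [-0.025,-0.018,0]
    - [-0.025,-0.018,0]
    - [-0.025,-0.018,0]
    - [-0.025,-0.018,0]
    - [-0.025,-0.018,0]
    - [-0.025,-0.018,0]
    - [-0.025,-0.018,0]
    - [-0.025,-0.018,0]
  dr:
    - [0,0,0]
    - [0,0,0]
    - [0,0,0]
    - [0,0,0]
    - [0,0,0]
    - [0,0,0]
    - [0,0,0]
    - [0,0,0]
    - [0,0,0]
    - [0,0,0]
  gripper: [0.8,0.8,0.8,0.8,0.8,0.8,0.8,0.8,0.8,0.8]
  force: 8

```text
t: 2.03
ee_pos: [0.4091, 0.34, 0.2149]
ee_rot: [0.0, 0.192, 0.981, 0.0]
contact_force: [0.2, -0.6, -0.9]
grip_width: 0.8
grip_force: 0.0
```

Call:
carry_out:
  linear:
    - [-0.025,-0.018,0]
    - [-0.025,-0.018,0]
    - [-0.025,-0.018,0]
    - [-0.018,-0.018,0]
    - [0,0,0]
    - [0,0,0]
  dr:
    - [0,0,0]
    - [0,0,0]
    - [0,0,0]
    - [0,0,0]
    - [0,0,0]
    - [0,0,0]
  gripper: [0.8,0.8,0.8,0.8,0.8,0.8]

```text
t: 2.53
ee_pos: [0.468, 0.2389, 0.2148]
ee_rot: [-0.0, 0.193, 0.981, 0.0]
contact_force: [0.1, 0.1, -0.8]
grip_width: 0.802
grip_force: 0.0
```

Call:
carry_out:
  linear:
    - [0,-0.002,0.02]
    - [0,0,0.02]
    - [0,0,0.02]
    - [0,0,0.02]
    - [0,0,0.02]
    - [0,0,0.02]
    - [0,0,0.02]
    - [0,0,0.02]
    - [0,0,0]
    - [0,0,0]
  dr:
    - [0,0,0]
    - [0,0,0]
    - [0,0,0]
    - [0,0,0]
    - [0,0,0]
    - [0,0,0]
    - [0,0,0]
    - [0,0,0]
    - [0,0,0]
    - [0,0,0]
  gripper: [0.8,0.8,0.8,0.8,0.8,0.8,0.8,0.8,0.8,0.8]

```text
t: 3.37
ee_pos: [0.4654, 0.2384, 0.0538]
ee_rot: [-0.001, 0.191, 0.982, -0.001]
contact_force: [0.4, 0.5, 0.4]
grip_width: 0.8
grip_force: 0.0
```

Call:
carry_out:
  linear:
    - [0,0,0]
    - [0,0,0]
    - [0,0,0]
    - [0,0,0]
    - [0,0,0]
    - [0,0,0]
  dr:
    - [0,0,0]
    - [0,0,0]
    - [0,0,0]
    - [0,0,0]
    - [0,0,0]
    - [0,0,0]
  gripper: [0.58,0.58,0.58,0.58,0.58,0.58]
  force: 8

```text
t: 3.87
ee_pos: [0.468, 0.2386, 0.0561]
ee_rot: [0.001, 0.192, 0.981, 0.001]
contact_force: [0.5, 1.5, 3.6]
grip_width: 0.617
grip_force: 8.0
```

Call:
carry_out:
  linear:
    - [0,0,0]
    - [0,0,0]
    - [0,0,0]
    - [0,0,0]
    - [0,0,0]
  dr:
    - [0,0,-5]
    - [0,0,-5]
    - [0,0,-5]
    - [0,0,0]
    - [0,0,0]
  gripper: [0.58,0.58,0.58,0.58,0.58]
  force: 15

```text
t: 4.28
ee_pos: [0.4681, 0.2385, 0.056]
ee_rot: [0.001, 0.063, 0.998, 0.001]
contact_force: [0.8, 2.8, 5.6]
grip_width: 0.609
grip_force: 15.0
```

Call:
carry_out:
  linear:
    - [0,0,0]
    - [0,0,0]
    - [0,0,0]
    - [0,0,0]
    - [0,0,0]
    - [0,0,0]
    - [0,0,0]
  dr:
    - [0,0,-5]
    - [0,0,-5]
    - [0,0,-5]
    - [0,0,-5]
    - [0,0,0]
    - [0,0,0]
    - [0,0,0]
  gripper: [0.58,0.58,0.58,0.58,0.58,0.58,0.58]

```text
t: 4.87
ee_pos: [0.4683, 0.2384, 0.0561]
ee_rot: [0.002, -0.111, 0.994, 0.001]
contact_force: [1.2, 2.4, 5.3]
grip_width: 0.613
grip_force: 15.0
```

```bash
python3 -c "
from h import *
s=manip.get_state();print(s['contact_force'].round(2),s['wrist_torque'].round(3),s['ee_pos'].round(4),s['joints'].round(2))"
```

```text
[1.18 2.36 5.32] [ 0.573 -0.255 -0.007] [0.4683 0.2384 0.0561] [ 0.37  0.    2.06  0.    1.07 -1.42]
```

Call:
carry_out:
  linear:
    - [0,0,0]
    - [0,0,0]
    - [0,0,0]
    - [0,0,0]
    - [0,0,0]
    - [0,0,0]
  dr:
    - [0,0,0]
    - [0,0,0]
    - [0,0,0]
    - [0,0,0]
    - [0,0,0]
    - [0,0,0]
  gripper: [0.8,0.8,0.8,0.8,0.8,0.8]

```text
t: 5.37
ee_pos: [0.4664, 0.2376, 0.0542]
ee_rot: [-0.001, -0.112, 0.994, -0.0]
contact_force: [0.2, 0.6, 0.1]
grip_width: 0.798
grip_force: 0.0
```

Call:
carry_out:
  linear:
    - [0,0,-0.03]
    - [0,0,-0.035]
    - [0,0,-0.035]
    - [0,0,-0.035]
    - [-0.04,0,0]
    - [-0.04,0,0]
    - [-0.04,0,0]
    - [-0.04,0,0]
    - [0,0,0]
    - [0,0,0]
  dr:
    - [0,0,0]
    - [0,0,0]
    - [0,0,0]
    - [0,0,0]
    - [0,0,0]
    - [0,0,0]
    - [0,0,0]
    - [0,0,0]
    - [0,0,0]
    - [0,0,0]
  gripper: [0.8,0.8,0.8,0.8,0.8,0.8,0.8,0.8,0.8,0.8]

```text
t: 6.2
ee_pos: [0.6235, 0.2733, 0.1872]
ee_rot: [-0.002, -0.112, 0.994, -0.0]
contact_force: [0.2, -0.4, 0.7]
grip_width: 0.801
grip_force: 0.0
```

Run:
```python
from m import *
try: measure('2',(.467,.237))
except Exception as e: print(e)
t=cv2.imread('pics/top2.png');s=cv2.imread('pics/side2.png')
a=cv2.resize(t[225:275,165:235],(560,400),interpolation=cv2.INTER_CUBIC);b=cv2.resize(s[135:195,215:251+29],(480,400)[::1],interpolation=cv2.INTER_CUBIC)
cv2.imwrite('pics/c2.png',cv2.resize(np.hstack([a,b]),(800,308)))
print(manip.get_state()['ee_pos'])
```

```text
top ztop med 0.0869
 bobbin c [0.4669 0.2359] r 0.0262
 pin c [0.47   0.2384] ang 176.1 5 [0.001  0.0094]
 yellow px 9 202.4 239.1 extents 201 204 238 240
 foot z 0.0227
 stand c [0.468  0.2433] 75
side ztop med 0.0845
 bobbin c [0.4669 0.2337] r 0.0301
 yellow px 21 259.1 151.1 extents 258 260 148 155
 foot z 0.0247
 stand c [0.4674 0.2354] 52
[0.62204943 0.27334221 0.18899238]
```

View pics/c2.png

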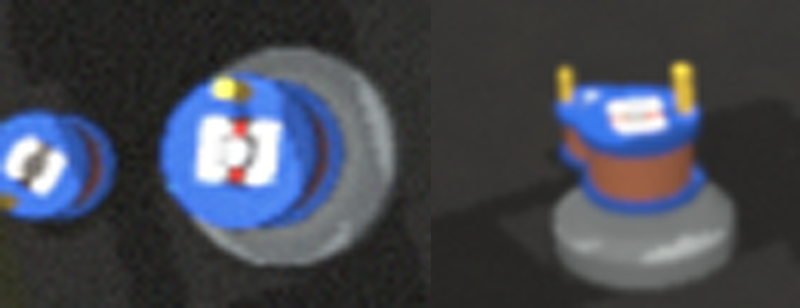

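The bobbin has sprung up (top from 77 to about 84 mm). In the crop the pin lies in the keyways, in line with the peg (top view, pin ends at (240,128) and (237,175)). Going back to grip the rim.

Call:
carry_out:
  linear:
    - [0.04,0,0]
    - [0.04,0,0]
    - [0.04,0,0]
    - [0.04,0,0]
    - [0,0,0]
    - [0,0,0.03]
    - [0,0,0.03]
    - [0,0,0.03]
    - [0,0,0.03]
    - [0,0,0.009]
  dr:
    - [0,0,0]
    - [0,0,0]
    - [0,0,0]
    - [0,0,0]
    - [0,0,0]
    - [0,0,0]
    - [0,0,0]
    - [0,0,0]
    - [0,0,0]
    - [0,0,0]
  gripper: [0.8,0.8,0.8,0.8,0.8,0.8,0.8,0.8,0.8,0.8]

```text
t: 7.13
ee_pos: [0.463, 0.2365, 0.0567]
ee_rot: [-0.003, -0.112, 0.994, -0.001]
contact_force: [-0.2, 0.2, -0.3]
grip_width: 0.804
grip_force: 0.0
```

Call:
carry_out:
  linear:
    - [0,0,0]
    - [0,0,0]
    - [0,0,0]
    - [0,0,0]
    - [0,0,0]
    - [0,0,0]
    - [0,0,0]
  dr:
    - [0,0,0]
    - [0,0,0]
    - [0,0,0]
    - [0,0,0]
    - [0,0,0]
    - [0,0,0]
    - [0,0,0]
  gripper: [0.8,0.58,0.58,0.58,0.58,0.58,0.58]
  force: 12

```text
t: 7.72
ee_pos: [0.4683, 0.2384, 0.0622]
ee_rot: [0.002, -0.112, 0.994, 0.001]
contact_force: [1.7, 1.0, 2.1]
grip_width: 0.611
grip_force: 12.0
```

Call:
carry_out:
  linear:
    - [0,0,0]
    - [0,0,-0.005]
    - [0,0,-0.005]
    - [0,0,-0.005]
    - [0,0,0]
    - [0,0,0]
  dr:
    - [0,0,0]
    - [0,0,0]
    - [0,0,0]
    - [0,0,0]
    - [0,0,0]
    - [0,0,0]
  gripper: [0.58,0.58,0.58,0.58,0.58,0.58]
  force: 20

```text
t: 8.22
ee_pos: [0.4668, 0.2378, 0.076]
ee_rot: [0.0, -0.112, 0.994, -0.0]
contact_force: [2.0, 0.4, -0.5]
grip_width: 0.612
grip_force: 20.0
```

Call:
carry_out:
  linear:
    - [0,0,-0.01]
    - [0,0,-0.01]
    - [0,0,-0.01]
    - [0,0,-0.01]
    - [0,0,-0.01]
    - [0,0,-0.01]
    - [0,0,-0.01]
    - [0,0,-0.02]
    - [0,0,-0.03]
    - [0,0,0]
  dr:
    - [0,0,0]
    - [0,0,0]
    - [0,0,0]
    - [0,0,0]
    - [0,0,0]
    - [0,0,0]
    - [0,0,0]
    - [0,0,0]
    - [0,0,0]
    - [0,0,0]
  gripper: [0.58,0.58,0.58,0.58,0.58,0.58,0.58,0.58,0.58,0.58]

```text
t: 9.05
ee_pos: [0.4697, 0.2389, 0.2026]
ee_rot: [0.005, -0.112, 0.994, 0.001]
contact_force: [1.8, 0.4, -0.2]
grip_width: 0.617
grip_force: 20.0
```

Run:
```python
from h import *
s=manip.get_state();print(s['contact_force'].round(2),s['ee_pos'].round(4),s['grip_width'])
p,d=manip.snapshot('side'); P=pts('side',d); h=cv2.cvtColor(p,cv2.COLOR_RGB2HSV)
b=(h[...,0]>95)&(h[...,0]<130)&(h[...,1]>120)&(np.hypot(P[...,0]-.467,P[...,1]-.237)<.06)&(P[...,2]>.08)
z=P[...,2][b]; print('blue z',np.percentile(z,[1,10,50,90,99]).round(3))
M=R.from_quat(s['ee_rot'],scalar_first=True).as_matrix(); print((M.T@(np.array([.545,-.217,s['ee_pos'][2]])-s['ee_pos'])).round(4))
cv2.imwrite('pics/side3.png',cv2.resize(p[80:240,170:410,::-1],(720,480)))
```

```text
[ 1.77  0.36 -0.18] [0.4697 0.2389 0.2026] 0.6169068505800005
blue z [0.179 0.182 0.221 0.225 0.238]
[ 0.0283 -0.4612 -0.0009]
```

View pics/side3.png

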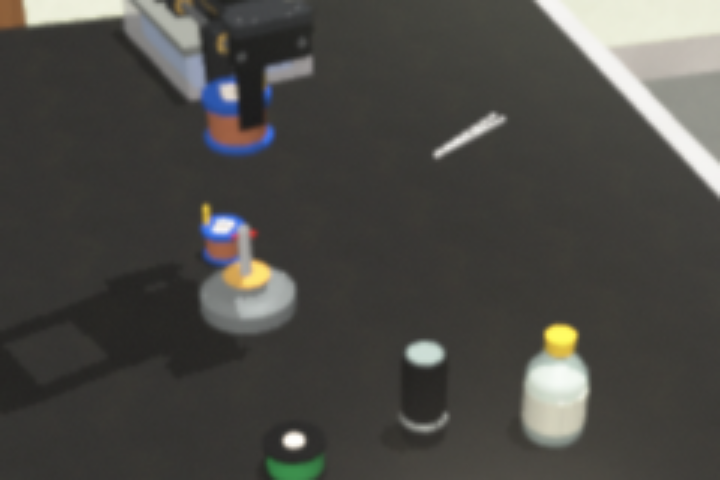

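The bobbin is held upright, clear of the spindle (bare at (245,240) in the crop), and the bystanders are undisturbed. Carrying it to the tray.

Call:
carry_out:
  linear:
    - [0.0015,-0.015,0]
    - [0.0015,-0.025,0]
    - [0.0015,-0.025,0]
    - [0.0015,-0.025,0]
    - [0.0015,-0.025,0]
    - [0.0015,-0.025,0]
    - [0.0015,-0.025,0]
    - [0.0015,-0.025,0]
    - [0.0015,-0.025,0]
    - [0.0015,-0.025,0]
  dr:
    - [0,0,0]
    - [0,0,0]
    - [0,0,0]
    - [0,0,0]
    - [0,0,0]
    - [0,0,0]
    - [0,0,0]
    - [0,0,0]
    - [0,0,0]
    - [0,0,0]
  gripper: [0.58,0.58,0.58,0.58,0.58,0.58,0.58,0.58,0.58,0.58]

```text
t: 9.93
ee_pos: [0.5047, -0.0007, 0.194]
ee_rot: [-0.001, -0.112, 0.994, 0.0]
contact_force: [0.9, 1.0, -1.6]
grip_width: 0.611
grip_force: 20.0
```

Call:
carry_out:
  linear:
    - [0.0015,-0.025,0]
    - [0.0015,-0.025,0]
    - [0.0015,-0.025,0]
    - [0.0015,-0.025,0]
    - [0.0015,-0.025,0]
    - [0.0015,-0.025,0]
    - [0.0015,-0.025,0]
    - [0.0015,-0.025,0]
    - [0,-0.02,0]
    - [0,0,0]
  dr:
    - [0,0,0]
    - [0,0,0]
    - [0,0,0]
    - [0,0,0]
    - [0,0,0]
    - [0,0,0]
    - [0,0,0]
    - [0,0,0]
    - [0,0,0]
    - [0,0,0]
  gripper: [0.58,0.58,0.58,0.58,0.58,0.58,0.58,0.58,0.58,0.58]

```text
t: 10.77
ee_pos: [0.5425, -0.2195, 0.1938]
ee_rot: [-0.001, -0.111, 0.994, 0.0]
contact_force: [-1.1, -0.2, -2.1]
grip_width: 0.613
grip_force: 20.0
```

Call:
carry_out:
  linear:
    - [0,0,0]
    - [0,0,0.02]
    - [0,0,0.02]
    - [0,0,0.02]
    - [0,0,0.02]
    - [0,0,0.02]
    - [0,0,0.02]
    - [0,0,0.02]
    - [0,0,0]
    - [0,0,0]
  dr:
    - [0,0,0]
    - [0,0,0]
    - [0,0,0]
    - [0,0,0]
    - [0,0,0]
    - [0,0,0]
    - [0,0,0]
    - [0,0,0]
    - [0,0,0]
    - [0,0,0]
  gripper: [0.58,0.58,0.58,0.58,0.58,0.58,0.58,0.58,0.58,0.58]

```text
t: 11.6
ee_pos: [0.5416, -0.2149, 0.0539]
ee_rot: [-0.002, -0.113, 0.994, 0.001]
contact_force: [0.8, -0.2, -2.1]
grip_width: 0.614
grip_force: 20.0
```

Run:
```python
from h import *
s=manip.get_state();print(s['contact_force'].round(2),s['ee_pos'].round(4),s['grip_width'])
p,d=manip.snapshot('side'); P=pts('side',d); h=cv2.cvtColor(p,cv2.COLOR_RGB2HSV)
b=(h[...,0]>95)&(h[...,0]<130)&(h[...,1]>120)&(np.hypot(P[...,0]-.545,P[...,1]+.217)<.07)
z=P[...,2][b]; print('blue z',np.percentile(z,[1,10,50,90,99]).round(4))
cv2.imwrite('pics/side4.png',cv2.resize(p[170:330,210:450,::-1],(720,480)))
```

```text
[ 0.84 -0.16 -2.14] [ 0.5416 -0.2149  0.0539] 0.6141456692312232
blue z [0.0337 0.0349 0.074  0.0758 0.0779]
```

View pics/side4.png

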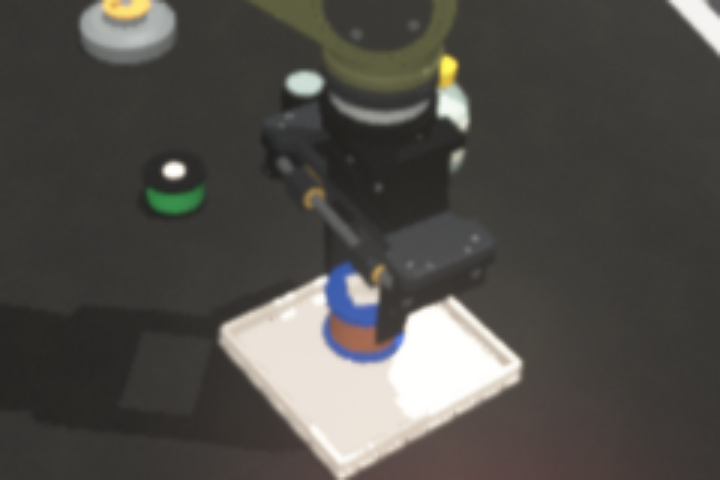

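The bobbin is upright over the tray, near its centre (crop (365,320)), with its underside about 30 mm up. Lowering gently until contact.

Call:
carry_out:
  linear:
    - [0,0,0.008]
    - [0,0,0.008]
    - [0,0,0.004]
    - [0,0,0.002]
    - [0,0,0]
    - [0,0,0]
  dr:
    - [0,0,0]
    - [0,0,0]
    - [0,0,0]
    - [0,0,0]
    - [0,0,0]
    - [0,0,0]
  gripper: [0.58,0.58,0.58,0.58,0.58,0.58]

```text
t: 12.15
ee_pos: [0.5431, -0.2167, 0.0336]
ee_rot: [-0.0, -0.112, 0.994, 0.0]
contact_force: [-0.3, -0.6, -1.6]
grip_width: 0.612
grip_force: 20.0
```

Call:
carry_out:
  linear:
    - [0,0,0.001]
    - [0,0,0.001]
    - [0,0,0]
    - [0,0,0]
  dr:
    - [0,0,0]
    - [0,0,0]
    - [0,0,0]
    - [0,0,0]
  gripper: [0.58,0.58,0.58,0.58]

```text
t: 12.48
ee_pos: [0.5432, -0.2166, 0.0317]
ee_rot: [0.0, -0.112, 0.994, -0.0]
contact_force: [0.4, -0.2, -1.4]
grip_width: 0.612
grip_force: 20.0
```

Call:
carry_out:
  linear:
    - [0,0,0.001]
    - [0,0,0.001]
    - [0,0,0]
    - [0,0,0]
  dr:
    - [0,0,0]
    - [0,0,0]
    - [0,0,0]
    - [0,0,0]
  gripper: [0.58,0.58,0.58,0.58]

```text
t: 12.82
ee_pos: [0.5431, -0.2166, 0.0295]
ee_rot: [-0.0, -0.112, 0.994, 0.0]
contact_force: [0.2, -0.1, -2.6]
grip_width: 0.613
grip_force: 20.0
```

Call:
carry_out:
  linear:
    - [0,0,0.001]
    - [0,0,0]
    - [0,0,0]
  dr:
    - [0,0,0]
    - [0,0,0]
    - [0,0,0]
  gripper: [0.58,0.58,0.58]

```text
t: 13.07
ee_pos: [0.5433, -0.2167, 0.0291]
ee_rot: [0.0, -0.112, 0.994, -0.0]
contact_force: [-1.2, 1.3, 1.4]
grip_width: 0.612
grip_force: 20.0
```

Call:
carry_out:
  linear:
    - [0,0,0.001]
    - [0,0,0]
    - [0,0,0]
  dr:
    - [0,0,0]
    - [0,0,0]
    - [0,0,0]
  gripper: [0.58,0.58,0.58]

```text
t: 13.32
ee_pos: [0.5434, -0.2167, 0.0291]
ee_rot: [-0.0, -0.112, 0.994, 0.0]
contact_force: [-4.2, 1.8, 6.5]
grip_width: 0.609
grip_force: 20.0
```

Contact: z force is +6.5 N and the TCP stopped at 29 mm. Releasing in stages and withdrawing.

Call:
carry_out:
  linear:
    - [0,0,-0.001]
    - [0,0,0]
    - [0,0,0]
    - [0,0,0]
    - [0,0,0]
    - [0,0,0]
    - [0,0,0]
    - [0,0,0]
  dr:
    - [0,0,0]
    - [0,0,0]
    - [0,0,0]
    - [0,0,0]
    - [0,0,0]
    - [0,0,0]
    - [0,0,0]
    - [0,0,0]
  gripper: [0.58,0.63,0.66,0.7,0.75,0.8,0.8,0.8]

```text
t: 13.98
ee_pos: [0.5432, -0.2166, 0.0286]
ee_rot: [-0.0, -0.112, 0.994, -0.0]
contact_force: [0.2, 0.1, -0.2]
grip_width: 0.792
grip_force: 0.0
```

Call:
carry_out:
  linear:
    - [0,0,-0.01]
    - [0,0,-0.02]
    - [0,0,-0.03]
    - [0,0,-0.03]
    - [0,0,-0.03]
    - [0,0,-0.03]
    - [0,-0.04,0]
    - [0,-0.04,0]
    - [0,-0.04,0]
    - [0,0,0]
  dr:
    - [0,0,0]
    - [0,0,0]
    - [0,0,0]
    - [0,0,0]
    - [0,0,0]
    - [0,0,0]
    - [0,0,0]
    - [0,0,0]
    - [0,0,0]
    - [0,0,0]
  gripper: [0.8,0.8,0.8,0.8,0.8,0.8,0.8,0.8,0.8,0.8]

```text
t: 14.82
ee_pos: [0.5705, -0.3394, 0.1796]
ee_rot: [0.001, -0.11, 0.994, -0.002]
contact_force: [-1.7, 1.4, 0.1]
grip_width: 0.801
grip_force: 0.0
```

Run:
```python
from h import *
p,d=manip.snapshot('side'); P=pts('side',d); h=cv2.cvtColor(p,cv2.COLOR_RGB2HSV)
b=(h[...,0]>95)&(h[...,0]<130)&(h[...,1]>120)&(np.hypot(P[...,0]-.545,P[...,1]+.217)<.07)
print('blue z',np.percentile(P[...,2][b],[1,10,50,90,99]).round(4))
t,_=manip.snapshot('top')
cv2.imwrite('pics/f.png',np.vstack([cv2.resize(p[140:340,200:440,::-1],(360,300)),cv2.resize(t[140:300,180:372+80,::-1],(360,212))]))
```

```text
blue z [0.0083 0.012  0.0493 0.0512 0.0524]
```

View pics/f.png

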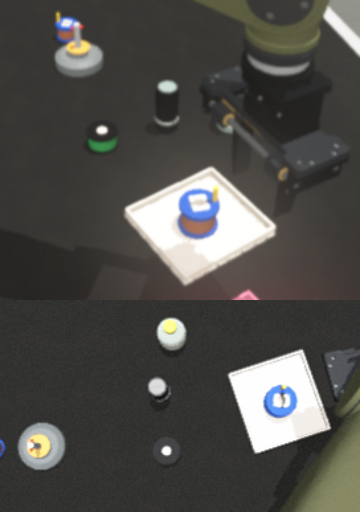

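The bobbin stands upright, peg up, in the middle of the white tray (side (198,213), top (281,401)). Its top is at 49 mm, so it sits flat on the floor. Bottle, lens tube and reel are unmoved and the gripper is clear.

```bash
python3 -c "
from cell import manip
print(manip.hand_in())"
```

```text
the job is handed in; nothing more can be done
None
```

I unlocked the bobbin, slid it straight up off the spindle and stood it upright, peg on top, flat on the floor of the white tray; the bottle, lens tube and spare reel were left where they stood, and the job was handed in at about 15 s (no verdict was returned).

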